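# Rest the forming sleeve loosely on its taper

### The arm

A 6-joint arm with a two-finger parallel gripper is mounted at the origin on the work surface. World frame = base frame: x ahead of the robot, y to its left, z up, the work surface at z = 0. Lengths are in mm, angles in rad, forces in N, time in s.
With the tool pointing down it reaches from about 300 to 775 mm from the base axis. Payload 14.6 kg.
Tool frame: the origin (TCP) lies on the centre line of the jaws, within the pads' length; the fingertips stand 8 mm ahead of it and the grasp point (between the pads) lies 11 mm behind it; z points along the fingers, y is the direction in which the jaws open and shut (so a half turn about z gives the same grasp; the last joint's range is limited). The gripper opens to 94 mm and grips with 3 to 60 N. Pads are 16 mm wide; open, the fingers measure 119 mm over their backs; the gripper's body (75 mm by 177 mm) begins 78 mm behind the grasp point.
Start: joints at [1.216, 0.3, 1.521, -0, 1.321, -0.067], TCP at [156.111, 527.369, 213.446] pointing down, gripper open.
Joint ranges: [-3.03, 3.03], [-0.79, 2.21], [0.23, 2.52], [-1.04, 4.18], [0, 3.07], [-2.55, 2.55]. Speed limits (rad/s): [2.22, 2.22, 2.57, 3.14, 3.14, 3.14].

### API

Orientations are given as [roll, pitch, yaw] about the fixed x, y, z axes, in that order (R = Rz(yaw) Ry(pitch) Rx(roll)).
In Python, from cell import read_state, cams, manip gives the robot as it stands.
- The arm moves only by the shell command python3 -m handwheel 'ROWS' [OPENING] [FORCE]. ROWS is JSON, a list of rows, each a list of 4 numbers: the shift along the tool's x, y, z in m, then the turn about the tool's z in degrees. In form: [[dx, dy, dz, turn], ...]. A call has 1 to 5 rows; each row is the pose to reach, as a shift and turn from the pose measured when the call began, along the tool's axes at that moment; what a row does not reach only later rows make up. A row lasts 1/8 s, in which the tool goes at most 62.5 mm and 10.7 degrees, less where a joint would pass 70% of its speed; a pose out of reach is approached as far as the arm can. A call with a gripper value outside its range is refused whole. OPENING is the closure, from 0 (fully open) to 1 (shut), set as the call begins (- or left out, the last holds). The fingers move at their own pace and stop on an object; FORCE is the grip in N (left out, the last holds). Time passes only in rows, so rows that repeat a pose let the fingers close. It gives the time, the measured TCP pose, the force and the opening at its end, in the units of the state.
- read_state(): the state, without advancing time (a new reading comes with each control period).
- cams.camera(name): name is "scene" or "top"; returns the picture (400x640x3 uint8, red, green, blue); there is no depth.
- cams.get_calibration(name): a dict with "vertical_fov" (degrees; the focal length in pixels is half the picture's height over the tangent of half this angle, whatever the lens; pixels are square), "cx", "cy" (the principal point, pixels), "R" (3x3) and "t" (3): a world point X has camera coordinates R X + t. Camera axes: x right, y down, z forward; pixel columns grow to the right and rows downward; lengths in mm; the calibration is good to about 2 mm. A picture is of the moment at which its call begins. get_calibration takes no time and is no camera call.
- manip.sign_off(): hands the job in, once; it reports no verdict.
The state is a dict: "clock": time; "joints": joint angles; "qd": joint speeds; "effort": joint torques, N m; "eef_pos": TCP position; "eef_rot": TCP orientation; "wrist_force": force on the tool from outside, world axes, zero at the start; "moment": the same for the moment, N m; "finger_gap": finger opening in mm.
Only numpy, scipy, OpenCV 4.12 (cv2) and the standard library are available. Lean on these libraries where they do the work, as an engineer would, in place of code of your own. Each camera call takes 0.05 s, during which the arm holds its last target. There are 200 camera calls.

### The job

Take the larger flared aluminium sleeve from the goldsmith's bench and lower it gently, upright, over the stout steel cone (not the slender one) until the two tapers just nest and it rests there loosely under its own weight; then let go. The cone is sprung: do not push it down or drop the sleeve on it, or the tapers wedge, and leave the smaller sleeve where it stands.

Things in the scene. Friction and masses are not known exactly. Their poses are not given: they have to be found in the camera images.
- sleeve_mid (a point): Larger sleeve, pale aluminium, upright, 0.22 kg: 75 mm tall, straight round outside 54 mm across, flared foot (70 mm across at the bottom, down to 54 mm at 20 mm up), open at both ends; bore tapers from 54 mm at the foot to 27 mm at the top. This point: its centre, half-way up the axis, 37.5 mm above the bench; z is the axis, up. Grip its straight outside, at or just above this point.
- stout_cone_tip (a point): Tip of the stout steel cone (on its axis, 108 mm above the bench; z up). Cone 88 mm tall, 59 mm across below, tapering to 30 mm near the tip (chamfered to 22 mm), on a wooden foot 92 mm across, 20 mm high. Taper matches the larger sleeve's bore: nested, the sleeve's centre is 36 mm below the tip. The cone is sprung: sinks 1 mm under the sleeve, 10 mm (wedged) at about 17 N.
- slender_cone: The slender steel cone, fixed upright on the same kind of foot (92 mm across, 20 mm high): 30 mm across at the foot, 14 mm near the tip, tip 120 mm above the bench. Not used. Origin on the axis at the underside of the foot, z up.
- small_sleeve_mid (a point): The smaller sleeve, same shape and metal, standing upright: 50 mm tall, 35 mm outside diameter, flared foot 48 mm across. Not used; leave it standing. This point is its centre, on the axis half-way up (25 mm above the bench).
There are look-alikes about, which are no part of the job. What is shaped like the part that bears stout_cone_tip but orange or purple is not meant. What is shaped like the part that bears sleeve_mid but turquoise is not meant.

How it is judged (in metres and radians):
At the end, for the whole second after the job is handed in: The larger sleeve stands over the stout cone, released and at rest: its axis within 10 mm of the cone's, tilted less than 10 degrees, its centre at least 20 mm below the cone's tip (fully nested: 36 mm); the smaller sleeve is within 30 mm of where it stood (horizontal distance between sleeve_mid and stout_cone_tip below 0.01 m and z of sleeve_mid in the frame of stout_cone_tip below -0.02 m and angle between sleeve_mid's own z axis and vertical below 0.175 rad and linear speed of sleeve below 0.02 m/s and distance of small_sleeve_mid from where it was at the start of the episode below 0.03 m); the robot touches nothing.
It fails at once if the sprung cone is pushed down more than 10 mm, so that the tapers wedge (height (world z) of stout_cone_tip below 0.098 m).
It fails at once if the sleeve is dropped on to the stout cone: it falls over it faster than 0.65 m/s (a free fall of more than about 20 mm) (horizontal distance between sleeve_mid and stout_cone_tip below 0.03 m and z of sleeve_mid in the frame of stout_cone_tip below 0.02 m and linear speed of sleeve above 0.65 m/s).
It fails at once if the smaller sleeve is moved more than 30 mm (distance of small_sleeve_mid from where it was at the start of the episode above 0.03 m).
It also fails if it takes over 43 s, if anything falls off the work surface, if the arm or the gripper's body presses on something with over 40 N, if the wrist force passes 120 N, or if a joint passes its speed limit or range.

## Working session

There is one attempt and no reset: what is moved stays moved. The work goes in short steps, Python scripts to look and compute and a shell command to move; the robot and the scene stay as the last step left them, time stands still between calls to the robot, and variables do not carry over. Pictures are saved under pics/ and viewed, about 8 in all and at most 12, crops included, and the job is handed in when it is done.

```bash
mkdir -p pics
python3 - <<'E'
from cell import read_state, cams
import cv2
s=read_state();print(s['clock'],s['eef_pos'],s['eef_rot'],s['finger_gap'])
for n in("scene","top"):
    im=cams.camera(n);cv2.imwrite(f"pics/{n}0.png",im[:,:,::-1]);print(n,cams.get_calibration(n))
E
```

```text
0.0 [156.01670236 527.15631939 212.89192179] [-3.14046846e+00 -9.78791608e-05  2.85383700e+00] 94.15260442712948
scene {'vertical_fov': 48.46646598472446, 'cx': 324.77902852000716, 'cy': 196.54430666117563, 'R': array([[ 0.87129012,  0.49044594,  0.01778482],
       [ 0.38471662, -0.6600618 , -0.64522209],
       [-0.30470747,  0.56901776, -0.76378803]]), 't': array([-504.09865317, -157.22142612, 1485.2705971 ])}
top {'vertical_fov': 51.10336264327514, 'cx': 324.27596870087467, 'cy': 194.09778256747396, 'R': array([[-0.01998202, -0.9995944 , -0.0202917 ],
       [-0.98884099,  0.02275574, -0.1472266 ],
       [ 0.14762864,  0.01712338, -0.98889462]]), 't': array([  25.39965664,  573.45068347, 1074.35254038])}
```

View pics/scene0.png

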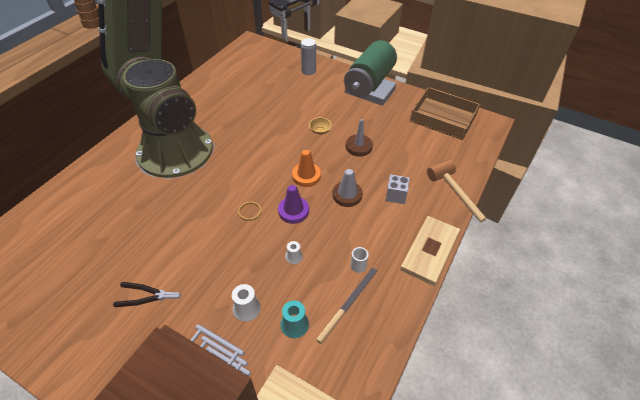

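View pics/top0.png

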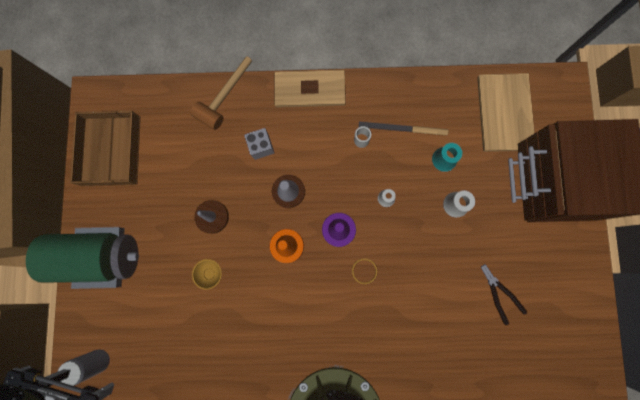

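The larger sleeve is at scene (245,302) and top (460,204). The stout grey cone is at scene (347,185) and top (288,190). I'll crop both to find their features.

Run:
```python
import cv2,numpy as np
a=cv2.imread("pics/scene0.png");b=cv2.imread("pics/top0.png")
c=lambda im,x,y:cv2.resize(im[y:y+60,x:x+80],None,fx=5,fy=5,interpolation=cv2.INTER_CUBIC)
m=np.vstack([np.hstack([c(a,205,272),c(b,420,175)]),np.hstack([c(a,307,156),c(b,250,160)])])
for i in range(0,800,50):
    cv2.line(m,(i,0),(i,4),(0,255,0));cv2.line(m,(i,300),(i,304),(0,255,0))
for i in range(0,600,50):
    cv2.line(m,(0,i),(4,i),(0,255,0));cv2.line(m,(400,i),(404,i),(0,255,0))
cv2.imwrite("pics/crop1.png",m)
```

```text
(no output)
```

View pics/crop1.png

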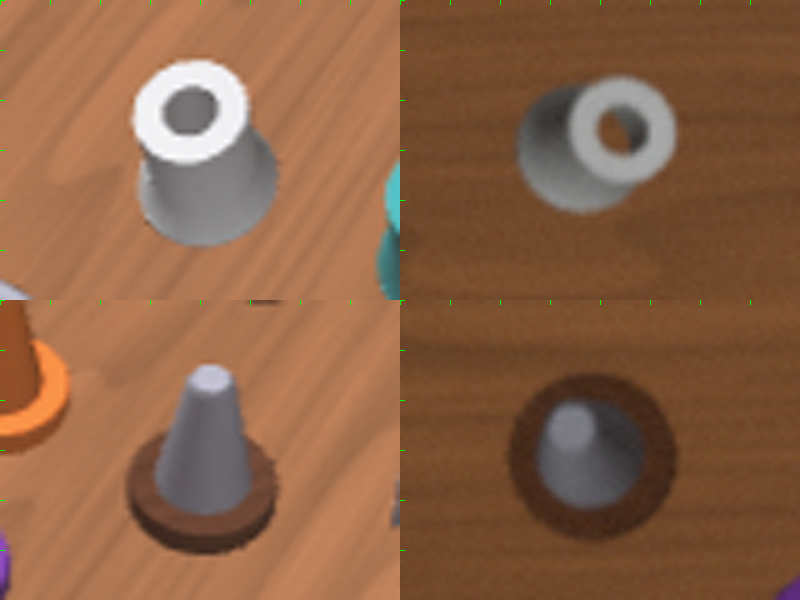

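The crops show the sleeve's rim ring at scene ≈(243,294) and top ≈(464,201). The cone's tip is at scene ≈(349,171) and top ≈(284,185), with its dark foot centred at top ≈(288,191).

```bash
cat > h.py <<'E'
import numpy as np,cv2
from cell import cams
def cal(n):
    c=cams.get_calibration(n);f=200/np.tan(np.radians(c['vertical_fov']/2));return c,f
def ray(n,p):
    c,f=cal(n);d=c['R'].T@np.array([(p[0]-c['cx'])/f,(p[1]-c['cy'])/f,1]);return -c['R'].T@c['t'],d/np.linalg.norm(d)
def plane(n,p,z):
    o,d=ray(n,p);return o+d*(z-o[2])/d[2]
def tri(ps,pt):
    o1,d1=ray("scene",ps);o2,d2=ray("top",pt)
    k=np.linalg.lstsq(np.c_[d1,-d2],o2-o1,rcond=None)[0];a=o1+k[0]*d1;b=o2+k[1]*d2
    return (a+b)/2,np.linalg.norm(a-b)
def ell(im,box,test,k=4):
    x,y,w,h=box;c=cv2.resize(im[y:y+h,x:x+w],None,fx=k,fy=k,interpolation=cv2.INTER_CUBIC).astype(int)
    m=test(c).astype(np.uint8);q=max(cv2.findContours(m,0,1)[0],key=cv2.contourArea)
    e=cv2.fitEllipse(cv2.convexHull(q));return (np.array(e[0])+.5)/k-.5+[x,y],np.array(e[1])/k
E
python3 - <<'E'
from h import *
a=cv2.imread("pics/scene0.png");b=cv2.imread("pics/top0.png")
mn=lambda t:lambda c:c.min(2)>t
for t1,t2 in((205,130),(215,138)):
    s,ss=ell(a,(225,278,40,35),mn(t1));t,tt=ell(b,(440,182,40,40),mn(t2))
    P,e=tri(s,t);print("sleeve",s,ss,t,tt,P.round(1),e.round(2),plane("scene",s,75).round(1),plane("top",t,75).round(1))
for t1,t2 in((150,95),(155,100)):
    s,ss=ell(a,(335,162,28,20),mn(t1));t,tt=ell(b,(275,176,20,18),mn(t2))
    P,e=tri(s,t);print("cone",s,ss,t,tt,P.round(1),e.round(2),plane("scene",s,108).round(1),plane("top",t,108).round(1))
t,tt=ell(b,(268,172,42,40),lambda c:(c[:,:,2]<70)|(c[:,:,0]>c[:,:,2]-12));print("foot",t,tt,plane("top",t,15).round(1))
P,e=tri((349,171.2),(284.2,185.4));print("hand cone",P.round(1),e)
E
```

```text
sleeve [242.61677933 293.90227318] [19.49947166 22.71430397] [463.95456314 200.76759529] [20.35878181 20.93169975] [ 544.4 -346.1   72.5] 1.73 [ 546.2 -346.5   75. ] [ 543.5 -345.9   75. ]
sleeve [242.56186676 293.88288879] [19.28138351 22.61217499] [463.9628315  200.75289726] [19.90747833 20.6252346 ] [ 544.4 -346.1   72.7] 1.59 [ 546.  -346.5   75. ] [ 543.5 -345.9   75. ]
cone [348.4869833  171.22794342] [5.36008692 8.30059719] [283.73176384 186.98615551] [ 8.93410492 13.54014015] [587.7 116.1 101.5] 4.84 [591.9 112.3 108. ] [584.6 113.9 108. ]
cone [348.58254814 171.22662354] [5.3065629  7.82360172] [283.80405045 185.68522644] [ 8.4180603  10.43280029] [589.7 114.9 104. ] 2.59 [592.2 112.4 108. ] [587.9 113.7 108. ]
foot [288.79644012 190.40814781] [29.44192886 32.51763916] [590.5 110.8  15. ]
hand cone [590.7 114.2 105.2] 3.8176827555013317
```

```bash
cat >> h.py <<'E'
def to(x,y,z):
    from cell import read_state
    from scipy.spatial.transform import Rotation as Ro
    s=read_state();d=Ro.from_euler('xyz',s['eef_rot']).as_matrix().T@(np.array([x,y,z])-s['eef_pos'])
    print("t",round(s['clock'],2),s['eef_pos'].round(1),s['eef_rot'].round(3),"gap",round(s['finger_gap'],1),"F",np.round(s['wrist_force'],1),"move(mm)",d.round(1))
E
python3 -m handwheel '[[-0.038,-0.045,0,0],[-0.077,-0.09,0,0],[-0.116,-0.135,0,0],[-0.155,-0.18,0,0],[-0.194,-0.225,0,0]]' 0
python3 -m handwheel '[[-0.038,-0.045,0,0],[-0.077,-0.09,0,0],[-0.116,-0.135,0,0],[-0.155,-0.18,0,0],[-0.194,-0.225,0,0]]'
python3 -c "
from h import *
to(544.7,-346.2,160)"
```

```text
clock: 0.72
eef_pos: [278.5, 254.6, 213.1]
eef_rot: [-3.141, 0.0, 2.854]
wrist_force: [1.4, -0.4, 0.7]
finger_gap: 94.1
clock: 1.35
eef_pos: [401.1, -18.2, 213.4]
eef_rot: [-3.141, 0.0, 2.854]
wrist_force: [-0.2, 0.9, -0.2]
finger_gap: 94.1
t 1.35 [401.1 -18.2 213.4] [-3.141  0.     2.854] gap 94.1 F [-0.2  0.9 -0.2] move(mm) [-230.7 -273.7   53.7]
```

```bash
python3 -m handwheel '[[-0.038,-0.045,0,0],[-0.077,-0.09,0,0],[-0.116,-0.135,0,0],[-0.155,-0.18,0,0],[-0.194,-0.225,0,0]]'
python3 -m handwheel '[[-0.036,-0.048,0.01,0],[-0.036,-0.048,0.03,0],[-0.036,-0.048,0.05,0],[-0.036,-0.048,0.05,0]]'
python3 - <<'E'
from h import *
to(544.7,-346.2,30)
a=cams.camera("scene");b=cams.camera("top")
c=lambda im,x,y:cv2.resize(im[y:y+100,x:x+100],None,fx=4,fy=4,interpolation=cv2.INTER_CUBIC)
cv2.imwrite("pics/pre.png",np.hstack([c(a,195,230),c(b,410,150)])[:,:,::-1])
E
```

```text
clock: 1.98
eef_pos: [523.7, -290.9, 213.3]
eef_rot: [-3.141, -0.0, 2.854]
wrist_force: [-0.1, 0.5, 0.4]
finger_gap: 93.8
clock: 2.48
eef_pos: [544.0, -346.8, 161.5]
eef_rot: [3.141, -0.003, 2.854]
wrist_force: [-0.3, -1.1, 0.5]
finger_gap: 93.7
t 2.48 [ 544.  -346.8  161.5] [ 3.141e+00 -3.000e-03  2.854e+00] gap 93.7 F [-0.3 -1.1  0.5] move(mm) [ -1.    0.7 131.5]
```

View pics/pre.png

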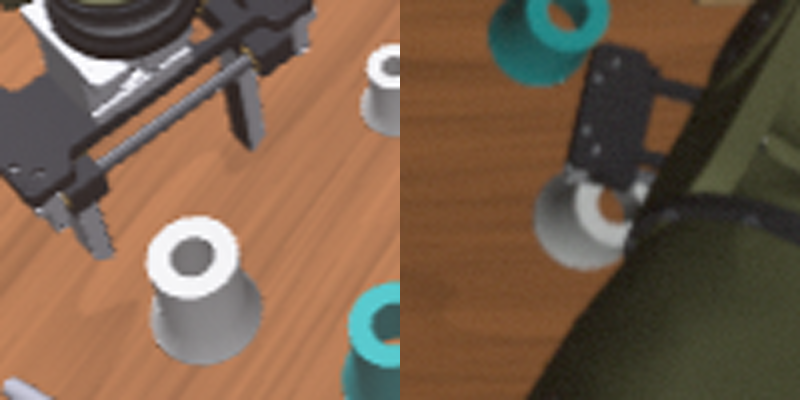

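The picture shows the jaws astride the sleeve, with fingertips at scene ≈(220,294) and (257,267). I'll compare that with the projection.

Run:
```python
from h import *
c,f=cal("scene")
for P in([544,-346.8,153.5],[544,-346.8,30],[544+.284*47,-346.8+.959*47,153.5],[544-.284*47,-346.8-.959*47,153.5]):
    v=c['R']@np.array(P)+c['t'];print(v[:2]/v[2]*f+[c['cx'],c['cy']])
```

```text
[237.46619024 276.98558517]
[244.07071099 302.29223914]
[253.90445681 264.63944573]
[220.30643395 289.87360733]
```

```bash
python3 -m handwheel '[[0,0,0.04,0],[0,0,0.08,0],[0,0,0.11,0],[0,0,0.131,0],[0,0,0.131,0]]'
python3 -m handwheel '[[0,0,0,0],[0,0,0,0],[0,0,0,0],[0,0,0,0]]' 1 20
python3 -m handwheel '[[0,0,0,0],[0,0,0,0],[0,0,0,0]]'
python3 -c "
from h import *
to(544.7,-346.2,30)"
```

```text
clock: 3.2
eef_pos: [544.6, -347.1, 32.5]
eef_rot: [-3.141, -0.001, 2.854]
wrist_force: [0.6, -0.4, -0.4]
finger_gap: 93.8
clock: 3.7
eef_pos: [544.7, -347.1, 32.8]
eef_rot: [-3.141, -0.0, 2.854]
wrist_force: [0.2, -0.1, -0.1]
finger_gap: 57.4
clock: 4.08
eef_pos: [544.7, -347.1, 32.8]
eef_rot: [-3.141, -0.001, 2.854]
wrist_force: [-0.1, -0.2, -0.2]
finger_gap: 53.5
t 4.08 [ 544.7 -347.1   32.8] [-3.141e+00 -1.000e-03  2.854e+00] gap 53.5 F [-0.1 -0.2 -0.2] move(mm) [0.2 0.8 2.8]
```

```bash
python3 -m handwheel '[[0,0,-0.03,0],[0,0,-0.07,0],[0,0,-0.11,0],[0,0,-0.15,0],[0,0,-0.165,0]]'
python3 -c "
from h import *
to(590,113,180)
import cv2
a=cams.camera('scene');b=cams.camera('top')
cv2.imwrite('pics/sc_l.png',a[:,:,::-1]);cv2.imwrite('pics/top_l.png',b[:,:,::-1])
c=lambda im,x,y:cv2.resize(im[y:y+100,x:x+100],None,fx=4,fy=4,interpolation=cv2.INTER_CUBIC)
cv2.imwrite('pics/lift.png',np.hstack([c(a,195,210),c(b,240,140)])[:,:,::-1])
"
```

```text
clock: 4.7
eef_pos: [545.2, -347.4, 200.0]
eef_rot: [-3.14, 0.002, 2.854]
wrist_force: [0.0, 0.6, -1.6]
finger_gap: 53.5
t 4.7 [ 545.2 -347.4  200. ] [-3.140e+00  2.000e-03  2.854e+00] gap 53.5 F [ 0.   0.6 -1.6] move(mm) [ 87.7 454.2  19.1]
```

View pics/lift.png

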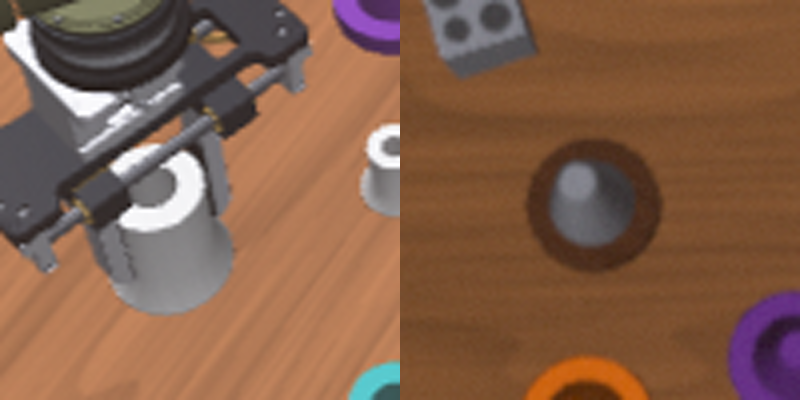

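```bash
python3 -m handwheel '[[0.008,0.04,0,0],[0.018,0.095,0,0],[0.029,0.15,0,0],[0.04,0.205,0,0],[0.05,0.26,0,0]]'
python3 -m handwheel '[[0.01,0.055,0,0],[0.02,0.11,0,0],[0.03,0.15,0,0],[0.037,0.185,0.005,0],[0.038,0.194,0.015,0]]'
python3 -m handwheel '[[0,0,0.005,0],[0,0,0.01,0]]'
python3 - <<'E'
from h import *
to(590,113,160)
a=cams.camera('scene');b=cams.camera('top')
cv2.imwrite('pics/sc_o.png',a[:,:,::-1])
c=lambda im,x,y:cv2.resize(im[y:y+100,x:x+100],None,fx=4,fy=4,interpolation=cv2.INTER_CUBIC)
cv2.imwrite('pics/over.png',np.hstack([c(a,297,110),c(b,240,140)])[:,:,::-1])
E
```

```text
clock: 5.42
eef_pos: [570.1, -81.9, 196.0]
eef_rot: [-3.14, -0.002, 2.854]
wrist_force: [0.6, -0.5, -2.5]
finger_gap: 53.9
clock: 6.05
eef_pos: [588.1, 116.7, 178.7]
eef_rot: [-3.14, -0.004, 2.856]
wrist_force: [0.2, -0.7, -1.8]
finger_gap: 53.7
clock: 6.3
eef_pos: [587.8, 115.6, 167.5]
eef_rot: [-3.139, -0.005, 2.855]
wrist_force: [-0.8, -0.2, -2.0]
finger_gap: 53.3
t 6.3 [587.8 115.6 167.5] [-3.139 -0.005  2.855] gap 53.3 F [-0.8 -0.2 -2. ] move(mm) [-2.8 -1.8  7.5]
```

View pics/over.png

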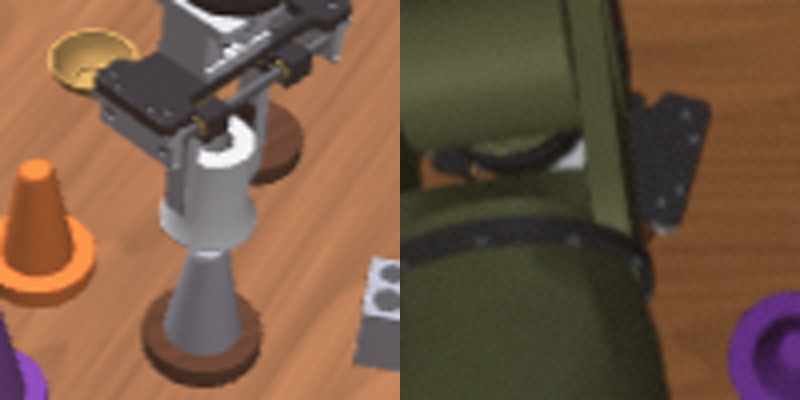

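The sleeve's foot is centred at crop u≈208 above the cone tip at ≈209, so it is within about 1 mm laterally. I'll correct that and lower.

```bash
python3 -m handwheel '[[-0.003,-0.002,0.007,0],[-0.003,-0.002,0.015,0],[-0.003,-0.002,0.025,0],[-0.003,-0.002,0.035,0],[-0.003,-0.002,0.045,0]]'
python3 -m handwheel '[[0,0,0.008,0],[0,0,0.015,0],[0,0,0.022,0],[0,0,0.028,0],[0,0,0.03,0]]'
python3 -c "
from h import *
to(590,113,75)"
```

```text
clock: 7.02
eef_pos: [589.9, 112.8, 122.0]
eef_rot: [-3.139, -0.005, 2.855]
wrist_force: [-0.6, -0.0, -2.1]
finger_gap: 53.8
clock: 7.65
eef_pos: [589.6, 112.7, 91.6]
eef_rot: [-3.139, -0.006, 2.855]
wrist_force: [-0.1, 0.3, -2.6]
finger_gap: 53.6
t 7.65 [589.6 112.7  91.6] [-3.139 -0.006  2.855] gap 53.6 F [-0.1  0.3 -2.6] move(mm) [-0.4  0.4 16.6]
```

Next I'll lower in small steps and watch the force. Nested contact is expected near TCP z ≈ 67.

```bash
python3 -m handwheel '[[0,0,0.004,0],[0,0,0.008,0],[0,0,0.011,0],[0,0,0.011,0]]'
python3 -m handwheel '[[0,0,0.002,0],[0,0,0.004,0],[0,0,0.004,0]]'
```

```text
clock: 8.15
eef_pos: [589.6, 112.8, 80.5]
eef_rot: [-3.139, -0.005, 2.855]
wrist_force: [0.9, -0.2, -2.5]
finger_gap: 53.9
clock: 8.52
eef_pos: [590.0, 112.8, 76.8]
eef_rot: [-3.139, -0.004, 2.855]
wrist_force: [2.8, 0.9, 0.2]
finger_gap: 53.7
```

```bash
python3 -m handwheel '[[0,0,0.002,0],[0,0,0.003,0],[0,0,0.003,0]]'
```

```text
clock: 8.9
eef_pos: [590.3, 112.8, 73.9]
eef_rot: [-3.14, -0.004, 2.855]
wrist_force: [4.4, -0.0, 1.3]
finger_gap: 53.5
```

Contact shows a side force of +x 4.4 N, so the sleeve sits about 2 mm too far toward −x. I'll shift it by +2 mm in x.

```bash
python3 -m handwheel '[[-0.002,0.0005,-0.001,0],[-0.002,0.0005,0,0],[-0.002,0.0005,0,0]]'
```

```text
clock: 9.28
eef_pos: [591.8, 112.7, 73.4]
eef_rot: [-3.139, -0.005, 2.855]
wrist_force: [0.4, 0.0, -2.0]
finger_gap: 53.4
```

Free again, with only the weight (−2 N) on the wrist. I'll continue with a little more +x.

```bash
python3 -m handwheel '[[-0.0005,0,0.001,0],[-0.001,0,0.003,0],[-0.001,0,0.003,0]]'
```

```text
clock: 9.65
eef_pos: [592.4, 112.7, 70.3]
eef_rot: [-3.139, -0.006, 2.855]
wrist_force: [-5.0, 2.5, 2.2]
finger_gap: 53.5
```

```bash
python3 -m handwheel '[[0.0007,0.0003,0,0],[0.0007,0.0003,0,0],[0.0007,0.0003,0,0]]'
```

```text
clock: 10.02
eef_pos: [591.8, 113.1, 70.1]
eef_rot: [-3.139, -0.006, 2.855]
wrist_force: [-0.1, -0.1, -1.9]
finger_gap: 53.3
```

```bash
python3 -m handwheel '[[0,0,0.0015,0],[0,0,0.002,0],[0,0,0.002,0]]'
```

```text
clock: 10.4
eef_pos: [591.8, 113.2, 68.2]
eef_rot: [-3.139, -0.006, 2.855]
wrist_force: [-1.6, 0.9, 1.2]
finger_gap: 53.4
```

The cone now carries the weight at z 68.2, about 1 mm from nested. I'll release.

```bash
python3 -m handwheel '[[0,0,0,0],[0,0,0,0],[0,0,0,0],[0,0,0,0],[0,0,0,0]]' 0
python3 -m handwheel '[[0,0,0,0],[0,0,-0.01,0],[0,0,-0.04,0],[0,0,-0.08,0],[0,0,-0.12,0]]'
python3 -m handwheel '[[0,-0.05,-0.03,0],[0,-0.1,-0.05,0],[0,-0.16,-0.05,0],[0,-0.22,-0.05,0],[0,-0.28,-0.05,0]]'
python3 - <<'E'
from h import *
to(590,113,75)
a=cams.camera('scene');b=cams.camera('top')
cv2.imwrite('pics/sc_e.png',a[:,:,::-1]);cv2.imwrite('pics/top_e.png',b[:,:,::-1])
c=lambda im,x,y:cv2.resize(im[y:y+100,x:x+100],None,fx=4,fy=4,interpolation=cv2.INTER_CUBIC)
cv2.imwrite('pics/end.png',np.hstack([c(a,297,110),c(b,240,140)])[:,:,::-1])
E
```

```text
clock: 11.02
eef_pos: [591.8, 113.2, 68.2]
eef_rot: [-3.139, -0.006, 2.855]
wrist_force: [0.9, -1.1, -0.1]
finger_gap: 93.6
clock: 11.65
eef_pos: [592.5, 113.2, 190.3]
eef_rot: [-3.139, -0.006, 2.855]
wrist_force: [-0.0, -0.3, 0.6]
finger_gap: 94.1
clock: 12.28
eef_pos: [512.9, -157.0, 241.9]
eef_rot: [-3.139, -0.005, 2.855]
wrist_force: [1.2, -0.1, -0.4]
finger_gap: 94.0
t 12.28 [ 512.9 -157.   241.9] [-3.139 -0.005  2.855] gap 94.0 F [ 1.2 -0.1 -0.4] move(mm) [  1.5 281.2 166.2]
```

View pics/end.png

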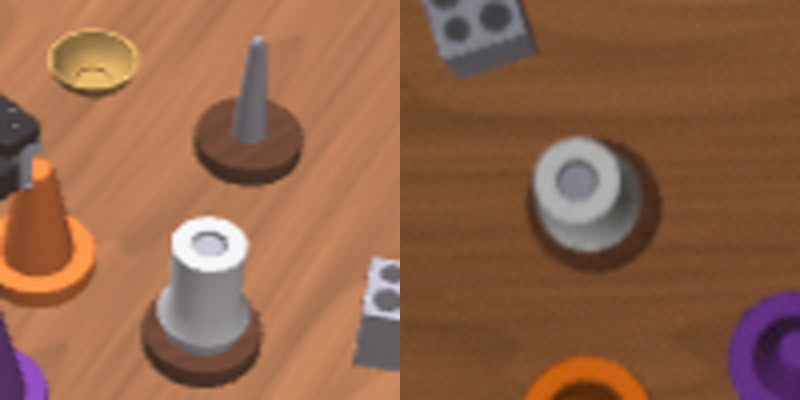

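The picture shows the sleeve upright on the cone. The tip fills the bore almost flush with the rim, at scene ≈(349,171) and top ≈(284,185). I'll measure the rim height and hand in.

```bash
python3 -m handwheel '[[0,0,0,0],[0,0,0,0],[0,0,0,0]]'
python3 - <<'E'
from h import *
from cell import manip,cams
a=cams.camera('scene')[:,:,::-1];b=cams.camera('top')[:,:,::-1]
s,ss=ell(a,(330,158,38,25),lambda c:c.min(2)>205);t,tt=ell(b,(268,170,32,28),lambda c:c.min(2)>135)
print(s,ss,t,tt,*tri(s,t))
s,_=ell(a,(280,235,30,20),lambda c:c.min(2)>205);s0,_=ell(cv2.imread('pics/scene0.png'),(280,235,30,20),lambda c:c.min(2)>205);print("small moved px",s-s0)
print(manip.sign_off())
E
```

```text
clock: 12.75
eef_pos: [512.5, -158.7, 241.9]
eef_rot: [-3.138, -0.005, 2.852]
wrist_force: [-0.5, 1.1, 0.4]
finger_gap: 94.2
[348.85039711 170.61441898] [13.27669907 18.41980553] [283.76877975 184.95386982] [20.73274994 21.55321693] [590.78772542 114.4850428  107.6148678 ] 2.1994153414103694
small moved px [ 0.02621746 -0.04491901]
the job is handed in; nothing more can be done
None
```

The larger sleeve is nested upright on the stout cone and released, and I handed the job in at about 13 s. The sign-off reported no verdict.

**How it went:** I lowered the sleeve under force watch. It touched the cone's side twice, with side forces of about 4–6 N. Each time I shifted it up to 2 mm until the force cleared, then lowered it until the cone took the weight and let go.

**Last checks:**
- **Position:** the rim measured at (590.8, 114.5, 107.6) mm against the nested height of about 109 mm, which the camera accuracy allows. My separate estimate of the cone's axis was about (591, 114).
- **Tilt:** the sleeve looks upright with the tip almost flush in the bore; I did not measure the tilt as a number.
- **Other items:** the smaller sleeve moved less than 0.05 px between pictures, and the gripper is clear of everything.

**Disagreements:**
- **Between cameras:** the two views' rays missed each other by 2–4 mm, so my first cone estimate was about 2 mm off in x. The contact forces showed this and I corrected it.
- **Cone depression:** I did not measure this directly. The highest vertical load was about 4–5 N, well below the 17 N that wedges it.

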